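Set the spoon-rack stop in the drawer

TASK

Set the spoon-rack stop in the drawer to its orange mark. First loosen the jam nut by swinging its black-handled lever anticlockwise to its far end, then turn the red adjuster screw in the middle until its pointer points at the orange mark (not the blue one), and last swing the lever back clockwise until the nut is tight at its end again, and let go.

Things in the scene. Friction and masses are not known exactly. Their poses are not given: they have to be found in the camera images.
- jam_nut (a joint): Angle (rad) of the brass jam nut about the stop's upright axis: 0 is tight against its end stop (it starts at 0 to 0.08), growing anticlockwise seen from above to 1.1, the fully loose end stop. It stays where it is left; turning it takes about 1.5 N at the handle.
- nut_grip (a point): On the centre line of the jam nut lever's upright black round handle (16 mm across, 46 mm tall), 15 mm below its top, 23 mm above the flat brass lever that carries it. The handle stands 90 mm from the stop's axis (the vertical through screw_grip), on the robot's side, and swings level about it.
- screw_grip (a point): On the stop's axis, centre of the red adjuster's upright grip bar, 44 long x 14 thick x 34 mm high; nut top 25 mm below. Its x axis runs along the bar the way the red pointer (52 mm from the axis, under the nut) points, away from the robot; z is up. Turns 1.3 rad either way from mid-range, light friction (0.06 N m), stays where left. Pale grey round base below, 164 mm across.
- mark_orange: The orange dot to set the pointer to, 18 mm across, flat on the pale grey base about 62 mm from the stop's axis; the origin is at its centre. It lies to the left or the right of where the pointer starts (25 to 70 degrees away), and a blue dot like it lies on the other side.

How it is judged:
By the outcome, as a careful person would: the job done as asked, in the order asked, and still so for the second after the job is handed in, with the robot touching nothing.
It also fails if it takes over 64 s, if anything falls off the work surface, if the arm or the gripper's body presses on something with over 40 N, if the wrist force passes 120 N, or if a joint passes its speed limit or range.

ROBOT

A 7-joint arm with a two-finger parallel gripper is mounted at the origin on the work surface. World frame = base frame: x ahead of the robot, y to its left, z up, the work surface at z = 0. Lengths are in m, angles in rad, forces in N, time in s.
With the tool pointing down it reaches from about 0.425 to 0.925 m from the base axis. Payload 6.8 kg.
Tool frame: the origin (TCP) lies at the very end of the fingers, on their centre line; the grasp point (between the pads) lies 19 mm behind it; z points along the fingers, x is the direction in which the jaws open and shut, and the axes are right-handed (so a half turn about z gives the same grasp; the last joint's range is limited). The gripper opens to 85 mm and grips with 20 to 120 N. Pads are 22 mm wide; open, the fingers measure 114 mm over their backs; the gripper's body (76 mm by 85 mm) begins 54 mm behind the grasp point. The pads swing forward as they close: fully open they stand 13 mm farther back than shut.
Start: joints at [1.201, 0.477, 0.022, 1.555, -0.011, 1.109, -0.083], TCP at [0.175, -0.652, 0.231] pointing down, gripper open.
Joint ranges: [-2.96, 2.96], [-0.34, 2.1], [-1.41, 1.46], [0.24, 2.44], [-1.37, 4.51], [0.17, 1.92], [-2.96, 2.96]. Speed limits (rad/s): [2.39, 2.39, 3.14, 3.14, 3.14, 3.14, 3.14].

INTERFACE

Orientations are given as a rotation vector (axis times angle).
In Python, from bench import get_obs, imaging, hand_in gives the robot as it stands.
- The arm moves only by the tool send_rows, never from a script. Its argument "motion" is a list of rows, each an object with "dp": the shift along the world's x, y, z in m, a list of three; "rot": the turn, a rotation vector about the world's x, y, z in rad, a list of three; "grip": the finger opening in m, from 0 to 0.0854. In form: [{"dp": [dx, dy, dz], "rot": [ax, ay, az], "grip": grip}, ...]. A call has 1 to 20 rows; each row shifts and turns the pose as measured when the row begins; what a row does not reach is not made up. A row lasts 1/8 s, in which the tool goes at most 62.5 mm and 10.7 degrees, less where a joint would pass 70% of its speed; a pose out of reach is approached as far as the arm can. A call is refused whole if a number of a shift passes 0.0625 or a number of a turn 0.188, either way. A call with a gripper value outside its range is refused whole. The fingers move at their own pace and stop on an object; "grip_force" is the grip in N (left out, the last holds). Time passes only in rows, so rows that do not move let the fingers close. It gives the time, the measured TCP pose, the force and the opening at its end, in the units of the state.
- get_obs(): the state, without advancing time (a new reading comes with each control period).
- imaging.grab_frame(name): name is "scene" or "side" or "wrist"; returns a dict with "img" (400x640x3 uint8, red, green, blue), "fx", "fy", "cx", "cy" (pixels), "R" (3x3) and "t" (3): a world point X has camera coordinates R X + t. Camera axes: x right, y down, z forward; pixel columns grow to the right and rows downward; lengths in m; the calibration is good to about 2 mm. The wrist camera is an equidistant fisheye: a pixel r from the principal point sees the ray r / f radians off the axis. A picture is of the moment at which its call begins. There is no depth.
- hand_in(): hands the job in, once; it reports no verdict.
The state is a dict: "clock": time; "joints": joint angles; "qvel": joint speeds; "tau": joint torques, N m; "tcp_pos": TCP position; "orientation": TCP orientation; "contact_force": force on the tool from outside, world axes, zero at the start; "moment": the same for the moment, N m; "grip_width": finger opening in m.
Only numpy, scipy, OpenCV 4.12 (cv2) and the standard library are available. Lean on these libraries where they do the work, as an engineer would, in place of code of your own. Each camera call takes 0.05 s, during which the arm holds its last target. There are 200 camera calls.

## Working session

There is one attempt and no reset: what is moved stays moved. The work goes in short steps, Python scripts to look and compute and a tool call to move; the robot and the scene stay as the last step left them, time stands still between calls to the robot, and variables do not carry over. Pictures are saved under pics/ and viewed, about 8 in all and at most 12, crops included, and the job is handed in when it is done.

Besides the shell and the picture viewer there is one more tool, called after "Emit:" as name([rows], argument=value, ...), one row to a line, values as JSON. send_rows: Moves the arm, as the interface text tells. Its arguments: {"type":"object","properties":{"motion":{"type":"array","items":{"type":"object","properties":{"dp":{"type":"array","items":{"type":"number"}},"rot":{"type":"array","items":{"type":"number"}},"grip":{"type":"number"}}}},"grip_force":{"type":"number"}},"required":["motion"]}

```bash
mkdir -p pics; cat > h.py <<'E'
import numpy as np, cv2
from bench import get_obs, imaging, hand_in
def save(n,fn):
    f=imaging.grab_frame(n); cv2.imwrite('pics/'+fn,f['img'][:,:,::-1]); np.savez('pics/'+fn[:-4]+'.npz',**f); return f
def ray(f,u,v,fish=False):
    R=np.array(f['R']);t=np.array(f['t']);x=(u-f['cx'])/f['fx'];y=(v-f['cy'])/f['fy']
    if fish:
        r=np.hypot(x,y); d=np.array([np.sin(r)*x/(r+1e-9),np.sin(r)*y/(r+1e-9),np.cos(r)])
    else: d=np.array([x,y,1.])
    d=R.T@d; return -R.T@t, d/np.linalg.norm(d)
def onz(f,u,v,z,fish=False):
    c,d=ray(f,u,v,fish); return c+d*(z-c[2])/d[2]
def tri(*rs):
    A=0;b=0
    for c,d in rs:
        P=np.eye(3)-np.outer(d,d);A=A+P;b=b+P@c
    X=np.linalg.solve(A,b); return X,[np.linalg.norm((np.eye(3)-np.outer(d,d))@(X-c)) for c,d in rs]
E
python3 - <<'E'
from h import *
for n in ['scene','side','wrist']:
    f=save(n,n+'0.png'); print(n,f['fx'],f['cx'],f['cy'],-np.array(f['R']).T@f['t'],np.round(f['R'],2).tolist())
print(get_obs())
a=[cv2.imread(f'pics/{n}0.png') for n in ['scene','side']]
cv2.imwrite('pics/both.png',cv2.resize(np.vstack(a),(640,800))[:, :])
E
```

```text
scene 496.4096743270991 322.9348373655297 195.2341202038841 [ 0.88419623 -0.29214901  0.55675145] [[0.73, 0.68, 0.01], [0.49, -0.52, -0.7], [-0.47, 0.52, -0.71]]
side 508.2087829361569 315.4793904670997 201.09960448894483 [0.36015435 0.59985988 0.46500833] [[-0.92, -0.38, -0.01], [-0.19, 0.49, -0.85], [0.33, -0.79, -0.52]]
wrist 309.70691628693146 319.447144229305 198.57804173933252 [ 0.24320161 -0.6334706   0.37294838] [[0.26, -0.97, -0.0], [-0.93, -0.25, 0.28], [-0.27, -0.07, -0.96]]
{'clock': 0.15, 'joints': array([ 1.20089173,  0.47762607,  0.02236113,  1.55613182, -0.01148999,
        1.1093024 , -0.08310282]), 'qvel': array([-0.00074006, -0.00134867,  0.00119569, -0.0033031 ,  0.00094658,
       -0.00076249,  0.00092111]), 'tau': array([ 2.61485889e-03, -5.96927726e+01,  1.60988510e+00, -2.81491792e+01,
        1.26090358e-02,  6.52868010e-03,  5.93168437e-06]), 'tcp_pos': array([ 0.17458642, -0.65160475,  0.23057779]), 'orientation': array([-2.49182823e+00,  1.91202183e+00,  1.76653169e-03]), 'contact_force': array([-0.45644788, -0.05187209,  0.02703166]), 'moment': array([ 0.03601683, -0.01827992, -0.01567656]), 'grip_width': 0.08529287440058325}
```

View pics/scene0.png

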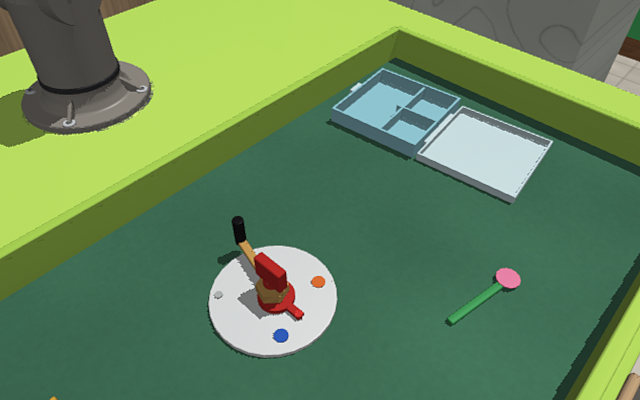

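View pics/side0.png

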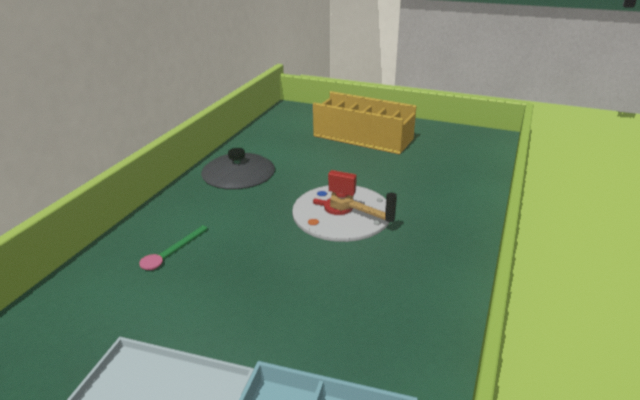

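Scene view: black handle (238,228), red grip bar (270,270), pointer tip (300,315), orange dot (318,282), blue dot (281,335). Side view: handle (391,207), bar (342,184), pointer (320,202), orange (313,222), blue (322,194).

```bash
cat > m.py <<'E'
from h import *
def load(p): return dict(np.load(p))
def blobs(f,box):
    im=f['img'];h=cv2.cvtColor(im,cv2.COLOR_RGB2HSV).astype(int);H,S,V=h[...,0],h[...,1],h[...,2]
    M={'red':((H<5)|(H>175))&(S>150)&(V>70),'orange':(H>=6)&(H<=14)&(S>170)&(V>150),'blue':(H>105)&(H<125)&(S>150)&(V>80),'black':(V<45),'base':(S<50)&(V>110)}
    x0,y0,x1,y1=box;o={}
    for k,m in M.items():
        z=np.zeros(m.shape,np.uint8);z[y0:y1,x0:x1]=m[y0:y1,x0:x1]
        n,l,s,c=cv2.connectedComponentsWithStats(z)
        if n<2: continue
        i=1+np.argmax(s[1:,4]);o[k]=(c[i],s[i],l==i)
    return o
E
python3 - <<'E'
from m import *
F={n:load(f'pics/{n}0.npz') for n in ['scene','side']}
B={'scene':blobs(F['scene'],(190,200,350,370)),'side':blobs(F['side'],(280,160,410,245))}
for n in B:
    for k,(c,s,m) in B[n].items(): print(n,k,c.round(1),s)
for k in ['orange','blue','black','base']:
    if all(k in B[n] for n in B):
        print(k,*tri(*[ray(F[n],*B[n][k][0]) for n in B]))
a=[]
for n,b in (('scene',(195,200,345,365)),('side',(280,160,410,245))):
    im=F[n]['img'][b[1]:b[3],b[0]:b[2],::-1]; a.append(cv2.resize(im,(int(im.shape[1]*(560/im.shape[0])) if n=='scene' else 800, 560 if n=='scene' else 523),interpolation=cv2.INTER_CUBIC))
cv2.imwrite('pics/c1.png',a[0]);cv2.imwrite('pics/c2.png',a[1])
E
```

```text
scene red [270.2 272.7] [254 252  33  40 785]
scene orange [317.9 281.2] [312 276  13  11 112]
scene blue [280.5 335.1] [274 329  14  13 150]
scene black [238.5 229. ] [232 216  14  29 283]
scene base [271.9 303.2] [ 208  245  130  112 8774]
side red [341.4 182.9] [329 171  26  25 529]
side blue [321.5 193.3] [319 192   6   3  11]
side black [391.1 207.2] [387 200   8  16  54]
side base [333.2 219.7] [ 292  185   95   57 2726]
blue [ 0.64765939 -0.10466941  0.01455793] [np.float64(0.00046498930873476856), np.float64(0.0004649893087345771)]
black [ 0.50987238 -0.04738423  0.05089379] [np.float64(0.0002710237697748053), np.float64(0.00027102376977483834)]
base [ 0.60474698 -0.07017745 -0.00634535] [np.float64(0.007488685871202869), np.float64(0.007488685871202761)]
```

View pics/c1.png

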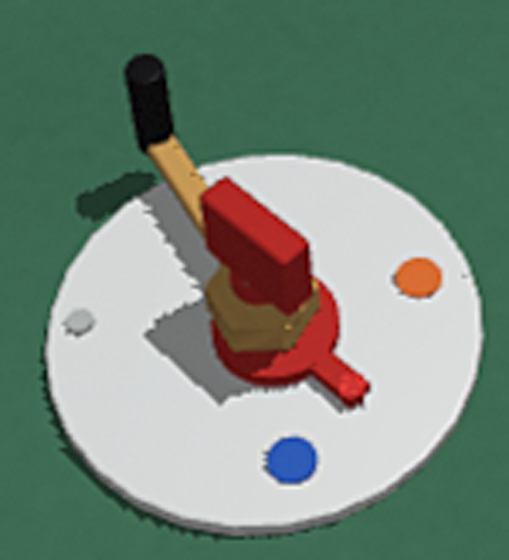

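View pics/c2.png

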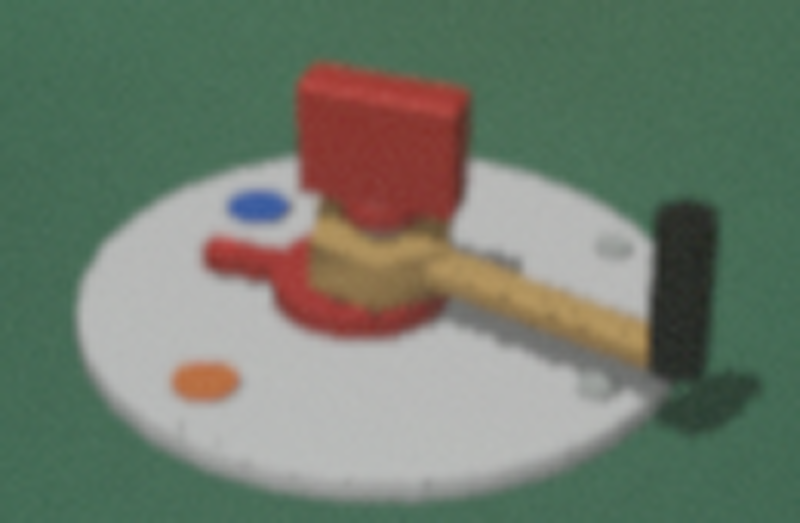

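The crops show the pointer sitting between blue (clockwise side) and orange. The bar lies along the pointer. The lever points toward the robot, with the handle clear of everything nearby.

```bash
python3 - <<'E'
from m import *
a,b=load('pics/scene0.npz'),load('pics/side0.npz')
A=lambda x,y:(195+x/3.394,200+y/3.394)
S=lambda x,y:(280+x/6.154,160+y/6.154)
for k,p,q in [('bartop',(256,220),(386,86)),('bar far top',(303,253),(309,75)),('bar near top',(216,186),(463,97)),('tip',(357,390),(210,250)),('orange',(418,277),(205,382)),('blue',(291,460),(259,207)),('htop',(146,66),(686,207)),('hbot',(153,140),(680,370))]:
    X,e=tri(ray(a,*A(*p)),ray(b,*S(*q)));print(k,X.round(4),np.round(e[0],4))
# base ellipse centre (top face)
B=blobs(a,(190,200,350,370))['base'][2].astype(np.uint8)
c=cv2.convexHull(max(cv2.findContours(B,0,1)[0],key=len))
P=np.array([onz(a,*p[0],0.013)[:2] for p in c]);print('circle',cv2.minEnclosingCircle(P.astype(np.float32)))
o=get_obs();from scipy.spatial.transform import Rotation as R
print(R.from_rotvec(o['orientation']).as_matrix().round(3))
E
```

```text
bartop [ 0.5989 -0.0717  0.0782] 0.0018
bar far top [ 0.6203 -0.0704  0.078 ] 0.0024
bar near top [ 0.578  -0.0716  0.0791] 0.0019
tip [ 0.6475 -0.0708  0.0189] 0.0005
orange [ 0.6272 -0.0175  0.0137] 0.0009
blue [ 0.6473 -0.1048  0.0137] 0.0011
htop [ 0.5122 -0.0483  0.0733] 0.0014
hbot [ 0.5099 -0.0485  0.0263] 0.0006
circle ((0.600091814994812, -0.07161694020032883), 0.08299873769283295)
[[ 0.259 -0.966 -0.   ]
 [-0.966 -0.259  0.001]
 [-0.001  0.    -1.   ]]
```

Emit:
send_rows([
  {"dp": [0.025, 0.045, 0], "rot": [0, 0, -0.037], "grip": 0.085},
  {"dp": [0.025, 0.045, 0], "rot": [0, 0, -0.037], "grip": 0.085},
  {"dp": [0.025, 0.045, 0], "rot": [0, 0, -0.037], "grip": 0.085},
  {"dp": [0.025, 0.045, 0], "rot": [0, 0, -0.037], "grip": 0.085},
  {"dp": [0.025, 0.045, 0], "rot": [0, 0, -0.037], "grip": 0.085},
  {"dp": [0.025, 0.045, 0], "rot": [0, 0, -0.037], "grip": 0.085},
  {"dp": [0.025, 0.045, 0], "rot": [0, 0, -0.037], "grip": 0.085},
  {"dp": [0.025, 0.045, 0], "rot": [0, 0, -0.037], "grip": 0.085},
  {"dp": [0.025, 0.045, 0], "rot": [0, 0, -0.037], "grip": 0.085},
  {"dp": [0.025, 0.045, 0], "rot": [0, 0, -0.037], "grip": 0.085},
  {"dp": [0.025, 0.045, 0], "rot": [0, 0, -0.037], "grip": 0.085},
  {"dp": [0.02, 0.03, 0], "rot": [0, 0, -0.037], "grip": 0.06},
  {"dp": [0.01, 0.02, 0], "rot": [0, 0, -0.037], "grip": 0.06},
  {"dp": [0, 0, 0], "rot": [0, 0, 0], "grip": 0.06},
])

```text
clock: 1.9
tcp_pos: [0.4835, -0.0864, 0.2284]
orientation: [-1.945, 2.466, 0.005]
contact_force: [-1.2, 0.4, 0.5]
grip_width: 0.0599
```

Emit:
send_rows([
  {"dp": [0.014, 0.02, -0.03], "rot": [0, 0, -0.015], "grip": 0.06},
  {"dp": [0.014, 0.019, -0.03], "rot": [0, 0, -0.015], "grip": 0.06},
  {"dp": [0, 0, -0.03], "rot": [0, 0, 0], "grip": 0.06},
  {"dp": [0, 0, 0], "rot": [0, 0, 0], "grip": 0.06},
])

```text
clock: 2.4
tcp_pos: [0.5107, -0.0523, 0.1365]
orientation: [1.903, -2.499, -0.001]
contact_force: [0.5, -0.7, 0.5]
grip_width: 0.06
```

```bash
python3 - <<'E'
from m import *
f=save('wrist','w1.png');o=get_obs();print(o['tcp_pos'],o['orientation'])
E
```

```text
[ 0.51196348 -0.05226148  0.13789709] [-1.90183116e+00  2.49874181e+00 -2.10575818e-03]
```

View pics/w1.png

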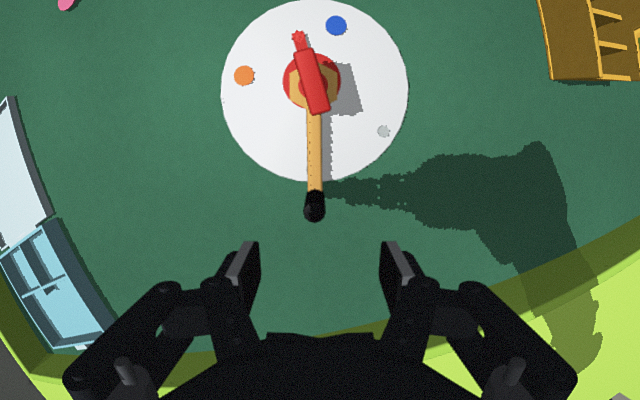

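Wrist view: handle top at about (315,211), bar centre (313,80), pointer tip (298,33), orange (244,75), blue (336,26).

```bash
python3 - <<'E'
from m import *
f=load('pics/w1.npz')
for k,u,v,z in [('htop',315,211,.073),('bar',313,80,.078),('tip',298,33,.019),('orange',244,75,.0137),('blue',336,26,.0137)]:
    print(k,onz(f,u,v,z,True).round(4))
b=blobs(f,(215,0,415,190))['base'][2].astype(np.uint8)
c=max(cv2.findContours(b,0,1)[0],key=len)[:,0]
P=np.array([onz(f,*p,.0137,True)[:2] for p in c if p[1]>2]);(x,r)=cv2.minEnclosingCircle(P.astype(np.float32));print(x,r)
E
```

```text
htop [ 0.5138 -0.0498  0.073 ]
bar [ 0.5999 -0.0726  0.078 ]
tip [ 0.6488 -0.0719  0.019 ]
orange [ 0.6285 -0.0177  0.0137]
blue [ 0.6478 -0.1045  0.0137]
(0.5996499061584473, -0.07148286700248718) 0.08191554993391037
```

Emit:
send_rows([
  {"dp": [0.0005, 0.004, -0.03], "rot": [0, 0, 0], "grip": 0.06},
  {"dp": [0, 0, -0.03], "rot": [0, 0, 0], "grip": 0.06},
  {"dp": [0, 0, -0.025], "rot": [0, 0, 0], "grip": 0.06},
  {"dp": [0, 0, -0.006], "rot": [0, 0, 0], "grip": 0.06},
  {"dp": [0, 0, 0], "rot": [0, 0, 0], "grip": 0.06},
])

```text
clock: 3.08
tcp_pos: [0.5179, -0.0534, 0.053]
orientation: [-1.89, 2.497, -0.019]
contact_force: [-0.5, -0.4, 0.3]
grip_width: 0.0601
```

Emit:
send_rows([
  {"dp": [-0.005, 0.005, -0.005], "rot": [0, 0, 0], "grip": 0.06},
  {"dp": [0, 0, -0.003], "rot": [0, 0, 0], "grip": 0.06},
  {"dp": [0, 0, 0], "rot": [0, 0, 0], "grip": 0.06},
])

```text
clock: 3.45
tcp_pos: [0.5143, -0.0483, 0.0472]
orientation: [-1.887, 2.495, -0.024]
contact_force: [-0.0, -0.4, 0.3]
grip_width: 0.06
```

Emit:
send_rows([
  {"dp": [-0.001, 0, -0.002], "rot": [0, 0, 0], "grip": 0.03},
  {"dp": [0, 0, 0], "rot": [0, 0, 0], "grip": 0.008},
  {"dp": [0, 0, 0], "rot": [0, 0, 0], "grip": 0.008},
  {"dp": [0, 0, 0], "rot": [0, 0, 0], "grip": 0.008},
], grip_force=30)

```text
clock: 3.95
tcp_pos: [0.5135, -0.0483, 0.0454]
orientation: [-1.887, 2.494, -0.024]
contact_force: [-2.0, -0.0, 0.7]
grip_width: 0.0151
```

Emit:
send_rows([
  {"dp": [-0.002, -0.0092, 0], "rot": [0, 0, 0.105], "grip": 0.008},
  {"dp": [-0.001, -0.0093, 0], "rot": [0, 0, 0.105], "grip": 0.008},
  {"dp": [0, -0.0094, 0], "rot": [0, 0, 0.105], "grip": 0.008},
  {"dp": [0.001, -0.0093, 0], "rot": [0, 0, 0.105], "grip": 0.008},
  {"dp": [0, 0, 0], "rot": [0, 0, 0], "grip": 0.008},
])

```text
clock: 4.58
tcp_pos: [0.5117, -0.0865, 0.0455]
orientation: [-2.375, 2.031, -0.019]
contact_force: [1.3, -0.3, 0.5]
grip_width: 0.0152
```

Emit:
send_rows([
  {"dp": [0.001, -0.0092, 0], "rot": [0, 0, 0.105], "grip": 0.008},
  {"dp": [0.0029, -0.009, 0], "rot": [0, 0, 0.105], "grip": 0.008},
  {"dp": [0.0038, -0.0086, 0], "rot": [0, 0, 0.105], "grip": 0.008},
  {"dp": [0.0047, -0.0081, 0], "rot": [0, 0, 0.105], "grip": 0.008},
  {"dp": [0.0055, -0.0076, 0], "rot": [0, 0, 0.105], "grip": 0.008},
  {"dp": [0, 0, 0], "rot": [0, 0, 0], "grip": 0.008},
])

```text
clock: 5.32
tcp_pos: [0.5307, -0.1281, 0.0455]
orientation: [-2.818, 1.342, -0.011]
contact_force: [-0.8, -2.8, 1.0]
grip_width: 0.0152
```

Emit:
send_rows([
  {"dp": [0.004, -0.0048, 0], "rot": [0, 0, 0.07], "grip": 0.008},
  {"dp": [0.004, -0.0045, 0], "rot": [0, 0, 0.06], "grip": 0.008},
  {"dp": [0.003, -0.003, 0], "rot": [0, 0, 0.03], "grip": 0.008},
  {"dp": [0, 0, 0], "rot": [0, 0, 0], "grip": 0.008},
])

```text
clock: 5.82
tcp_pos: [0.5359, -0.1332, 0.0454]
orientation: [-2.913, 1.122, 0.011]
contact_force: [0.9, -3.0, 1.1]
grip_width: 0.0149
```

Emit:
send_rows([
  {"dp": [0.004, -0.004, 0], "rot": [0, 0, 0], "grip": 0.008},
  {"dp": [0.005, -0.005, 0], "rot": [0, 0, 0], "grip": 0.008},
  {"dp": [0.005, -0.005, 0], "rot": [0, 0, 0], "grip": 0.008},
])

```text
clock: 6.2
tcp_pos: [0.5361, -0.1338, 0.045]
orientation: [-2.914, 1.12, 0.058]
contact_force: [-18.1, 11.5, 22.8]
grip_width: 0.0151
```

Emit:
send_rows([
  {"dp": [0, 0, 0], "rot": [0, 0, 0], "grip": 0.06},
  {"dp": [0, 0, 0], "rot": [0, 0, 0], "grip": 0.06},
  {"dp": [0, 0, 0], "rot": [0, 0, 0], "grip": 0.06},
  {"dp": [0, 0, 0.02], "rot": [0, 0, 0], "grip": 0.06},
  {"dp": [0, 0, 0.03], "rot": [0, 0, 0], "grip": 0.06},
  {"dp": [0, 0, 0.03], "rot": [0, 0, 0], "grip": 0.06},
  {"dp": [0, 0, 0], "rot": [0, 0, 0], "grip": 0.06},
])

```text
clock: 7.08
tcp_pos: [0.5373, -0.1326, 0.1307]
orientation: [-2.91, 1.127, 0.054]
contact_force: [0.7, 1.0, 0.8]
grip_width: 0.0598
```

```bash
python3 - <<'E'
from m import *
from scipy.spatial.transform import Rotation as R
a=save('scene','s2.png');b=save('side','d2.png')
A=blobs(a,(190,200,350,400));print({k:v[0].round(1) for k,v in A.items()})
o=get_obs();print(o['tcp_pos'],R.from_rotvec(o['orientation']).as_matrix().round(3))
cv2.imwrite('pics/s2c.png',cv2.resize(a['img'][190:370,180:380,::-1],(660,594),interpolation=cv2.INTER_CUBIC))
E
```

```text
{'red': array([270.2, 272.8]), 'orange': array([318. , 281.3]), 'blue': array([280.5, 335.1]), 'black': array([196.8, 279.2]), 'base': array([273.5, 303.9])}
[ 0.53547777 -0.13251028  0.128165  ] [[ 0.739 -0.673 -0.029]
 [-0.673 -0.739  0.032]
 [-0.043 -0.004 -0.999]]
```

View pics/s2c.png

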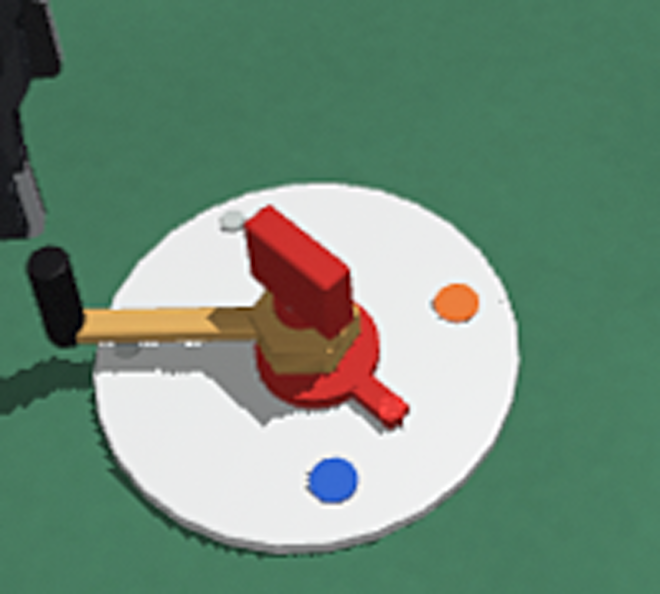

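The lever is now over the second grey peg, with the handle at about (196,279), so it is fully loose. The pointer hasn't moved. Next I go above the screw bar.

Emit:
send_rows([
  {"dp": [0.011, 0.0105, 0], "rot": [-0.008, -0.007, -0.14], "grip": 0.06},
  {"dp": [0.011, 0.0105, 0], "rot": [-0.008, -0.007, -0.14], "grip": 0.06},
  {"dp": [0.011, 0.0105, 0], "rot": [-0.008, -0.007, -0.14], "grip": 0.06},
  {"dp": [0.011, 0.0105, 0], "rot": [-0.008, -0.007, -0.14], "grip": 0.06},
  {"dp": [0.011, 0.0105, 0], "rot": [0, 0, -0.14], "grip": 0.06},
  {"dp": [0.011, 0.0105, 0], "rot": [0, 0, -0.14], "grip": 0.06},
  {"dp": [0, 0, 0], "rot": [0, 0, 0], "grip": 0.06},
])

```text
clock: 8.05
tcp_pos: [0.5974, -0.0687, 0.1208]
orientation: [-2.178, 2.258, 0.008]
contact_force: [-0.8, 0.7, 0.1]
grip_width: 0.0598
```

```bash
cat > st.py <<'E'
from m import *
from scipy.spatial.transform import Rotation as R
o=get_obs();M=R.from_rotvec(o['orientation']).as_matrix();z=M[:,2]
print('tcp',o['tcp_pos'].round(4),'jaw deg',np.degrees(np.arctan2(M[1,0],M[0,0])).round(2),'fix tilt rot',np.round([-z[1],z[0]],3),'F',o['contact_force'].round(1))
E
python3 st.py
```

```text
tcp [ 0.5974 -0.0687  0.1208] jaw deg -92.07 fix tilt rot [-0.006 -0.001] F [-0.8  0.7  0.1]
```

Emit:
send_rows([
  {"dp": [0.002, -0.003, -0.01], "rot": [-0.006, 0, 0.044], "grip": 0.06},
  {"dp": [0, 0, -0.02], "rot": [0, 0, 0], "grip": 0.06},
  {"dp": [0, 0, -0.02], "rot": [0, 0, 0], "grip": 0.06},
  {"dp": [0, 0, -0.012], "rot": [0, 0, 0], "grip": 0.06},
  {"dp": [0, 0, 0], "rot": [0, 0, 0], "grip": 0.06},
])

```text
clock: 8.68
tcp_pos: [0.5952, -0.0753, 0.0512]
orientation: [2.234, -2.2, -0.008]
contact_force: [-0.2, 0.2, 0.2]
grip_width: 0.06
```

```bash
python3 st.py
```

```text
tcp [ 0.5952 -0.0753  0.0512] jaw deg -89.14 fix tilt rot [ 0.001 -0.008] F [-0.2  0.2  0.2]
```

Emit:
send_rows([
  {"dp": [0.004, 0.0036, -0.004], "rot": [0, -0.008, 0], "grip": 0.06},
  {"dp": [0, 0, 0], "rot": [0, 0, 0], "grip": 0.04},
  {"dp": [0, 0, 0], "rot": [0, 0, 0], "grip": 0.03},
])

```text
clock: 9.05
tcp_pos: [0.6004, -0.0715, 0.048]
orientation: [-2.238, 2.203, -0.004]
contact_force: [1.1, -0.0, -0.3]
grip_width: 0.0304
```

```bash
python3 st.py
```

```text
tcp [ 0.6004 -0.0715  0.048 ] jaw deg -89.12 fix tilt rot [0.001 0.003] F [ 1.1 -0.  -0.3]
```

Emit:
send_rows([
  {"dp": [-0.001, 0, 0], "rot": [0, 0, 0], "grip": 0.008},
  {"dp": [0, 0, 0], "rot": [0, 0, 0], "grip": 0.008},
  {"dp": [0, 0, 0], "rot": [0, 0, 0], "grip": 0.008},
  {"dp": [0, 0, 0], "rot": [0, 0, 0.12], "grip": 0.008},
  {"dp": [0, 0, 0], "rot": [0, 0, 0.12], "grip": 0.008},
  {"dp": [0, 0, 0], "rot": [0, 0, 0.12], "grip": 0.008},
  {"dp": [0, 0, 0], "rot": [0, 0, 0.12], "grip": 0.008},
  {"dp": [0, 0, 0], "rot": [0, 0, 0], "grip": 0.008},
], grip_force=40)

```text
clock: 10.05
tcp_pos: [0.5997, -0.0714, 0.0486]
orientation: [-2.706, 1.59, -0.005]
contact_force: [1.0, 0.3, -0.4]
grip_width: 0.0134
```

```bash
python3 st.py
```

```text
tcp [ 0.5997 -0.0714  0.0486] jaw deg -60.87 fix tilt rot [-0.001  0.004] F [ 1.   0.3 -0.4]
```

Emit:
send_rows([
  {"dp": [0, 0, 0], "rot": [0, 0, 0.11], "grip": 0.008},
  {"dp": [0, 0, 0], "rot": [0, 0, 0.11], "grip": 0.008},
  {"dp": [0, 0, 0], "rot": [0, 0, 0.11], "grip": 0.008},
  {"dp": [0, 0, 0], "rot": [0, 0, 0.11], "grip": 0.008},
  {"dp": [0, 0, 0], "rot": [0, 0, 0.11], "grip": 0.008},
  {"dp": [0, 0, 0], "rot": [0, 0, 0], "grip": 0.008},
])

```text
clock: 10.8
tcp_pos: [0.5996, -0.0713, 0.0486]
orientation: [-3.035, 0.796, -0.003]
contact_force: [1.3, 0.7, -1.4]
grip_width: 0.0134
```

```bash
python3 st.py; python3 - <<'E'
from m import *
a=save('scene','s3.png')
cv2.imwrite('pics/s3c.png',cv2.resize(a['img'][190:370,180:380,::-1],(660,594),interpolation=cv2.INTER_CUBIC))
E
```

```text
tcp [ 0.5996 -0.0713  0.0486] jaw deg -29.4 fix tilt rot [-0.003  0.002] F [ 1.3  0.7 -1.4]
```

View pics/s3c.png

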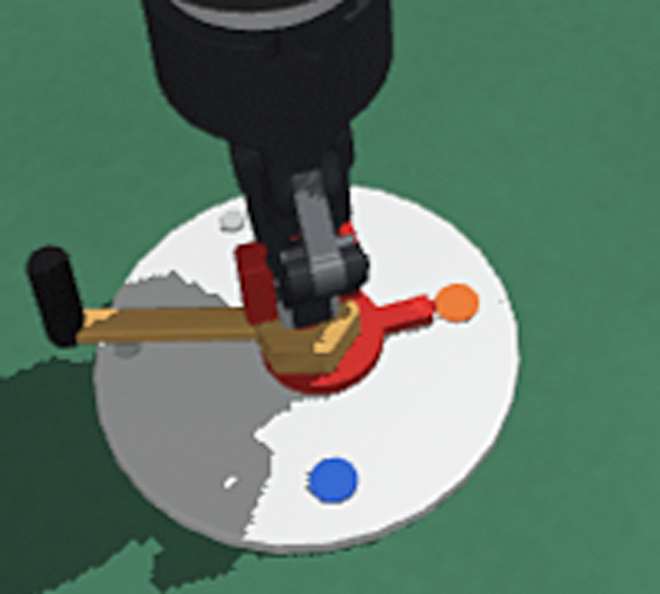

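The pointer tip at about (311,284) is almost on the orange dot (318,281). I'll measure the remaining angle.

```bash
cat > ptr.py <<'E'
import sys
from m import *
a=load(sys.argv[1]);C=np.array([.5995,-.0715])
h=cv2.cvtColor(a['img'],cv2.COLOR_RGB2HSV).astype(int);m=((h[...,0]<5)|(h[...,0]>175))&(h[...,1]>150)
ys,xs=np.where(m)
for z in (.014,.019):
    P=np.array([onz(a,x,y,z)[:2]-C for x,y in zip(xs,ys)])
    r=np.hypot(*P.T);t=np.degrees(np.arctan2(P[:,1],P[:,0]));k=(r>.036)&(r<.056)&(abs(t-62)<20)
    for lo in (.036,.041,.046,.051):
        q=k&(r>=lo)&(r<lo+.005)
        if q.any(): print(z,lo,'n',q.sum(),'mid',((t[q].min()+t[q].max())/2).round(1),'mean',t[q].mean().round(1))
B=blobs(a,(190,200,350,370))['orange'][0];d=onz(a,*B,.0137)[:2]-C;print('orange',np.degrees(np.arctan2(d[1],d[0])),np.hypot(*d))
E
python3 ptr.py pics/s3.npz
```

```text
0.014 0.036 n 31 mid 65.3 mean 65.2
0.014 0.041 n 31 mid 64.6 mean 64.5
0.014 0.046 n 29 mid 64.5 mean 64.4
0.014 0.051 n 4 mid 65.1 mean 65.1
0.019 0.036 n 32 mid 59.9 mean 60.0
0.019 0.041 n 31 mid 60.1 mean 60.0
0.019 0.046 n 25 mid 60.2 mean 60.4
0.019 0.051 n 1 mid 61.2 mean 61.2
orange 62.848300382916285 0.06147363872958028
```

Emit:
send_rows([
  {"dp": [0, 0, 0], "rot": [0, 0, 0.03], "grip": 0.008},
  {"dp": [0, 0, 0], "rot": [0, 0, 0], "grip": 0.008},
])

```text
clock: 11.1
tcp_pos: [0.5995, -0.0713, 0.0486]
orientation: [-3.047, 0.755, -0.003]
contact_force: [0.7, 0.1, -1.1]
grip_width: 0.0132
```

```bash
python3 st.py;  python3 -c "
from m import *
save('scene','s4.png')"; python3 ptr.py pics/s4.npz
```

```text
tcp [ 0.5995 -0.0713  0.0486] jaw deg -27.83 fix tilt rot [-0.002  0.002] F [ 0.7  0.1 -1.1]
0.014 0.036 n 30 mid 66.7 mean 66.7
0.014 0.041 n 32 mid 65.9 mean 65.8
0.014 0.046 n 31 mid 65.7 mean 65.9
0.014 0.051 n 4 mid 67.3 mean 67.0
0.019 0.036 n 32 mid 61.9 mean 61.8
0.019 0.041 n 32 mid 61.7 mean 61.4
0.019 0.046 n 26 mid 61.9 mean 62.1
0.019 0.051 n 1 mid 62.9 mean 62.9
orange 62.848300382916285 0.06147363872958028
```

On the mark. Releasing and going up.

Emit:
send_rows([
  {"dp": [0, 0, 0], "rot": [0, 0, 0], "grip": 0.05},
  {"dp": [0, 0, 0], "rot": [0, 0, 0], "grip": 0.05},
  {"dp": [0, 0, 0], "rot": [0, 0, 0], "grip": 0.05},
  {"dp": [0, 0, 0.02], "rot": [0, 0, 0], "grip": 0.06},
  {"dp": [0, 0, 0.03], "rot": [0, 0, 0], "grip": 0.06},
  {"dp": [0, 0, 0.03], "rot": [0, 0, 0], "grip": 0.06},
  {"dp": [-0.013, -0.0125, 0], "rot": [0, 0, -0.06], "grip": 0.06},
  {"dp": [-0.013, -0.0125, 0], "rot": [0, 0, -0.06], "grip": 0.06},
  {"dp": [-0.013, -0.0125, 0], "rot": [0, 0, -0.06], "grip": 0.06},
  {"dp": [-0.013, -0.0125, 0], "rot": [0, 0, -0.06], "grip": 0.06},
  {"dp": [-0.012, -0.0125, 0], "rot": [0, 0, -0.06], "grip": 0.06},
  {"dp": [0, 0, 0], "rot": [0, 0, 0], "grip": 0.06},
])

```text
clock: 12.65
tcp_pos: [0.5294, -0.139, 0.134]
orientation: [-2.888, 1.236, -0.002]
contact_force: [0.8, -0.7, -0.1]
grip_width: 0.06
```

```bash
python3 st.py;  python3 -c "
from m import *
a=save('scene','s5.png');b=save('side','d5.png')
im=np.vstack([cv2.resize(a['img'][200:370,180:380],(640,544)),]);cv2.imwrite('pics/s5c.png',im[:,:,::-1])"; python3 ptr.py pics/s5.npz
```

```text
tcp [ 0.5294 -0.139   0.134 ] jaw deg -46.34 fix tilt rot [-0.     0.001] F [ 0.8 -0.7 -0.1]
0.014 0.036 n 30 mid 66.7 mean 66.7
0.014 0.041 n 32 mid 65.9 mean 65.8
0.014 0.046 n 31 mid 65.7 mean 65.9
0.014 0.051 n 4 mid 67.3 mean 67.0
0.019 0.036 n 32 mid 61.9 mean 61.8
0.019 0.041 n 32 mid 61.7 mean 61.4
0.019 0.046 n 26 mid 61.9 mean 62.1
0.019 0.051 n 1 mid 62.9 mean 62.9
orange 62.848300382916285 0.06147363872958028
```

View pics/s5c.png

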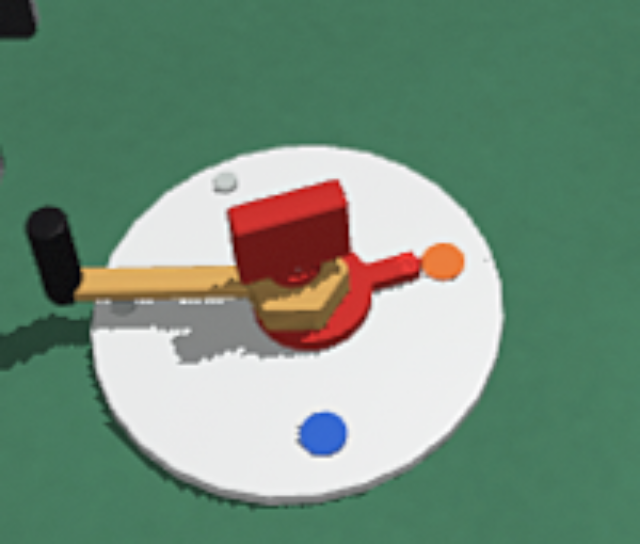

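The pointer stayed on orange with the gripper off it. Now I'll regrip the handle.

Emit:
send_rows([
  {"dp": [0.0066, 0.0055, -0.01], "rot": [0, 0, 0], "grip": 0.06},
  {"dp": [0, 0, -0.03], "rot": [0, 0, 0], "grip": 0.06},
  {"dp": [0, 0, -0.025], "rot": [0, 0, 0], "grip": 0.06},
  {"dp": [0, 0, -0.01], "rot": [0, 0, 0], "grip": 0.06},
  {"dp": [0, 0, 0], "rot": [0, 0, 0], "grip": 0.06},
])

```text
clock: 13.38
tcp_pos: [0.542, -0.1258, 0.056]
orientation: [-2.888, 1.218, -0.006]
contact_force: [0.5, 0.3, 0.9]
grip_width: 0.0599
```

```bash
python3 st.py
```

```text
tcp [ 0.542  -0.1258  0.056 ] jaw deg -45.73 fix tilt rot [-0.005  0.006] F [0.5 0.3 0.9]
```

Emit:
send_rows([
  {"dp": [-0.006, -0.0077, -0.005], "rot": [0, 0, 0], "grip": 0.06},
  {"dp": [0, 0, -0.005], "rot": [0, 0, 0], "grip": 0.06},
  {"dp": [0, 0, 0], "rot": [0, 0, 0], "grip": 0.06},
])

```text
clock: 13.75
tcp_pos: [0.5369, -0.1343, 0.0469]
orientation: [-2.888, 1.218, -0.011]
contact_force: [-0.6, 0.7, -0.3]
grip_width: 0.0601
```

```bash
python3 st.py
```

```text
tcp [ 0.5369 -0.1343  0.0469] jaw deg -45.73 fix tilt rot [-0.004  0.009] F [-0.6  0.7 -0.3]
```

Emit:
send_rows([
  {"dp": [-0.0005, 0, 0], "rot": [0, 0, 0], "grip": 0.008},
  {"dp": [0, 0, 0], "rot": [0, 0, 0], "grip": 0.008},
  {"dp": [0, 0, 0], "rot": [0, 0, 0], "grip": 0.008},
  {"dp": [0, 0, 0], "rot": [0, 0, 0], "grip": 0.008},
  {"dp": [-0.0056, 0.0071, 0], "rot": [0, 0, -0.1], "grip": 0.008},
  {"dp": [-0.0055, 0.0076, 0], "rot": [0, 0, -0.105], "grip": 0.008},
  {"dp": [-0.0047, 0.0081, 0], "rot": [0, 0, -0.105], "grip": 0.008},
  {"dp": [-0.0038, 0.0086, 0], "rot": [0, 0, -0.105], "grip": 0.008},
  {"dp": [-0.0029, 0.009, 0], "rot": [0, 0, -0.105], "grip": 0.008},
  {"dp": [0, 0, 0], "rot": [0, 0, 0], "grip": 0.008},
], grip_force=30)

```text
clock: 15.0
tcp_pos: [0.5135, -0.0937, 0.0477]
orientation: [-2.467, 1.939, -0.016]
contact_force: [-1.7, 2.2, 0.6]
grip_width: 0.0146
```

```bash
python3 st.py
```

```text
tcp [ 0.5135 -0.0937  0.0477] jaw deg -76.33 fix tilt rot [0.003 0.01 ] F [-1.7  2.2  0.6]
```

Emit:
send_rows([
  {"dp": [-0.002, 0.0088, 0], "rot": [0, 0, -0.1], "grip": 0.008},
  {"dp": [-0.001, 0.0093, 0], "rot": [0, 0, -0.105], "grip": 0.008},
  {"dp": [0, 0.0094, 0], "rot": [0, 0, -0.105], "grip": 0.008},
  {"dp": [0.001, 0.0093, 0], "rot": [0, 0, -0.105], "grip": 0.008},
  {"dp": [0.002, 0.0085, 0], "rot": [0, 0, -0.1], "grip": 0.008},
  {"dp": [0, 0, 0], "rot": [0, 0, 0], "grip": 0.008},
])

```text
clock: 15.75
tcp_pos: [0.5137, -0.0488, 0.0477]
orientation: [1.894, -2.506, 0.016]
contact_force: [-1.1, 1.9, 0.5]
grip_width: 0.0151
```

```bash
python3 st.py
```

```text
tcp [ 0.5137 -0.0488  0.0477] jaw deg -105.83 fix tilt rot [0.008 0.006] F [-1.1  1.9  0.5]
```

Emit:
send_rows([
  {"dp": [0.001, 0.004, 0], "rot": [0, 0, -0.04], "grip": 0.008},
  {"dp": [0.001, 0.004, 0], "rot": [0, 0, -0.03], "grip": 0.008},
  {"dp": [0.001, 0.004, 0], "rot": [0, 0, 0], "grip": 0.008},
  {"dp": [0.001, 0.005, 0], "rot": [0, 0, 0], "grip": 0.008},
  {"dp": [0.0015, 0.006, 0], "rot": [0, 0, 0], "grip": 0.008},
])

```text
clock: 16.38
tcp_pos: [0.5151, -0.0436, 0.0476]
orientation: [1.791, -2.557, 0.031]
contact_force: [-4.6, -14.3, 8.0]
grip_width: 0.0149
```

```bash
python3 st.py
```

```text
tcp [ 0.5151 -0.0436  0.0476] jaw deg -109.99 fix tilt rot [ 0.027 -0.005] F [ -4.6 -14.3   8. ]
```

Emit:
send_rows([
  {"dp": [0.002, 0.007, 0], "rot": [0, 0, 0], "grip": 0.008},
  {"dp": [0.002, 0.007, 0], "rot": [0, 0, 0], "grip": 0.008},
])

```text
clock: 16.62
tcp_pos: [0.5152, -0.0438, 0.0475]
orientation: [1.771, -2.552, 0.041]
contact_force: [-6.4, -15.4, 8.8]
grip_width: 0.0149
```

Emit:
send_rows([
  {"dp": [0, 0.001, 0], "rot": [0, 0, 0], "grip": 0.05},
  {"dp": [0, 0, 0], "rot": [0, 0, 0], "grip": 0.05},
  {"dp": [0, 0, 0], "rot": [0, 0, 0], "grip": 0.05},
  {"dp": [0, 0, 0.02], "rot": [0, 0, 0], "grip": 0.06},
  {"dp": [0, 0, 0.03], "rot": [0, 0, 0], "grip": 0.06},
  {"dp": [0, 0, 0.04], "rot": [0, 0, 0], "grip": 0.06},
  {"dp": [-0.02, 0.02, 0.04], "rot": [0, 0, 0], "grip": 0.06},
  {"dp": [-0.02, 0.02, 0.04], "rot": [0, 0, 0], "grip": 0.06},
  {"dp": [0, 0, 0], "rot": [0, 0, 0], "grip": 0.06},
])

```text
clock: 17.75
tcp_pos: [0.476, -0.0005, 0.2225]
orientation: [1.785, -2.548, 0.041]
contact_force: [0.8, 0.0, 0.3]
grip_width: 0.0598
```

```bash
python3 st.py;  python3 -c "
from m import *
a=save('scene','s6.png');b=save('side','d6.png')
A=blobs(a,(190,200,350,370))['black'];B=blobs(b,(280,160,410,245))['black'];print(A[0],A[1],B[0],B[1],tri(ray(a,*A[0]),ray(b,*B[0])))
cv2.imwrite('pics/s6c.png',cv2.resize(a['img'][200:370,180:380],(640,544))[:,:,::-1])"; python3 ptr.py pics/s6.npz
```

```text
tcp [ 0.476  -0.0005  0.2225] jaw deg -109.98 fix tilt rot [ 0.039 -0.01 ] F [0.8 0.  0.3]
[242.44964029 227.55395683] [236 215  14  28 278] [389.47058824 217.17647059] [386 213   6   8  17] (array([ 0.50681559, -0.03663876,  0.04095602]), [np.float64(0.001891021466472545), np.float64(0.0018910214664723554)])
0.014 0.036 n 30 mid 66.7 mean 66.7
0.014 0.041 n 32 mid 65.9 mean 65.8
0.014 0.046 n 31 mid 65.7 mean 65.9
0.014 0.051 n 4 mid 67.3 mean 67.0
0.019 0.036 n 32 mid 61.9 mean 61.8
0.019 0.041 n 32 mid 61.7 mean 61.4
0.019 0.046 n 26 mid 61.9 mean 62.1
0.019 0.051 n 1 mid 62.9 mean 62.9
orange 62.92723295866989 0.06135298042913036
```

View pics/s6c.png

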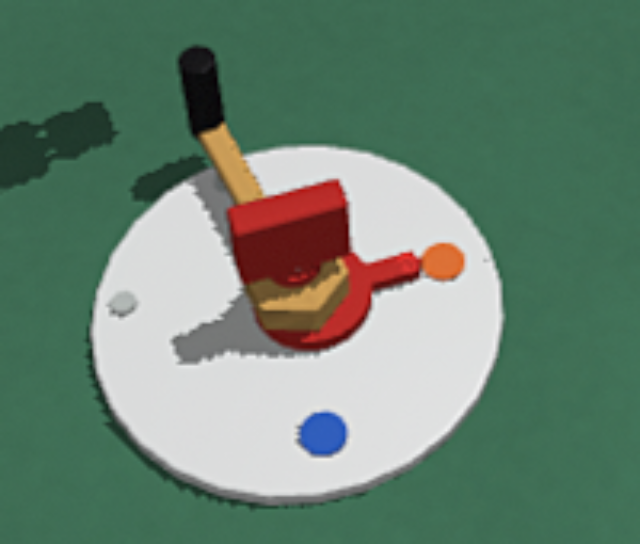

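The lever is back over its tight-end peg, beyond where it started. The pointer is on orange, and the gripper is clear of everything.

```bash
python3 -c "
from h import *
print(hand_in())"
```

```text
the job is handed in; nothing more can be done
None
```

The spoon-rack stop is set to the orange mark, and I handed the job in at about 18 s of the 64 s allowed. No verdict came back.

1. **Loosening:** I swung the lever anticlockwise until it met its end stop, at about 21 N sideways. The picture showed it over the far peg.
2. **Setting:** I turned the red adjuster about 62° until the pointer reached the orange dot.
3. **Tightening:** I swung the lever back clockwise until it met the tight stop, at about 15 N sideways. I then let go and moved clear. The swing between the two stops was about 62.7°, against the 63° expected.

**Last checks:** The final picture shows the lever at its tight end and the pointer on orange. The pointer reads about 62°, and orange reads 62–63° (62.9° in the last image). The pointer reading did not change when I released the screw or tightened the nut.

**Disagreements:**
- **Pointer height:** The pointer angle depends on the height assumed for it. At its measured top (19 mm) it reads about 62°, but at the base height (14 mm) it reads about 66°. I trusted the 19 mm reading because it matches the gripper's own angle.
- **Side view:** The final side-camera measurement of the handle was not usable, because only 17 pixels of it were picked up. The tight position therefore rests on the scene picture and the contact force.

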